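# Shut and lock the cutter case

## Task

Lock the cutter away: with the fingertips press the steel case's cover fully shut, then set a fingertip in the slot of the round cam fastener on the cover and turn it clockwise (seen from above) a quarter turn to its stop, so that the cover is locked. Shut the cover before you turn the cam, only touch and push (never lift the cover open or force the cam), and leave the bearing and the two spacer collars behind the case where they stand.

Things in the scene. Friction and masses are not known exactly. Their poses are not given: they have to be found in the camera images.
- case: Grey sheet-steel case 170 x 200 x 60 mm (x, y, z), fixed to the bench, holding a moulder cutter block. Origin at the centre of its underside; x points from the free edge of the cover (robot side) to the hinge edge (far side), y to the left, z up. The cover's hinge line lies along y at case (x +88, z +60) mm.
- cover (a joint): Hinge of the grey cover, a 176 x 206 x 5 mm plate; 0 = shut, grows as the near edge rises (rad). It starts ajar and stays where it is left: a stiff friction hinge that needs about 1 to 5 N of push down near the free edge; the stop at 0 is rigid.
- press_pad (a point): Centre of the top of a black rubber thumb pad (28 mm across, 2 mm high) near the cover's free edge, at its right corner: a place to press. With the cover shut it lies at case (x -62, y -80, z +67) mm. It moves with the cover.
- cam (a joint): Angle of the quarter-turn cam (rad), clockwise seen from above: 0 = open, slot pointing to the right (case -y), 1.571 = locked, slot pointing to the cover's free edge (case -x). Rigid stops at both ends; stays where it is left; friction needs about 4 to 6 N of sideways push at 28 mm from its axis.
- cam_axis (a point): The cam's axis at the top face of the cam, a plain steel disc of 100 mm diameter whose top stands 23 mm above the cover's surface. With the cover shut it lies at case (x -30, y 0, z +88) mm; the axis is then vertical. Own x axis: along the slot, outwards; z: up the axis.
- slot (a point): Point on the floor of the cam's finger slot, midway across it and 28 mm from the cam's axis. The slot is 36 mm wide with straight parallel walls, 18 mm deep, runs outwards from 4 mm off the axis and is open at the rim (50 mm). With the cover shut it lies at case z +70 mm. Own x axis: along the slot, outwards; it turns with the cam.
- bearing: Loose steel ball bearing, 52 mm across, 15 mm high, standing behind the case; origin at the centre of its underside. To be left alone.
- collar: Loose steel-grey spacer collar, a ring 49 mm across, 30 mm high, standing behind the case; origin at the centre of its underside. To be left alone.
- thin_collar: Loose brown spacer collar, a ring 49 mm across, 12 mm high, lying behind the case; origin at the centre of its underside. To be left alone.

How it is judged:
By the outcome, as a careful person would: the job done as asked, in the order asked, and still so for the second after the job is handed in, with the robot touching nothing.
It also fails if it takes over 43 s, if anything falls off the work surface, if the arm or the gripper's body presses on something with over 40 N, if the wrist force passes 120 N, or if a joint passes its speed limit or range.

## Robot

A 7-joint arm with a two-finger parallel gripper is mounted at the origin on the work surface; the furniture and walls round the work are solid. World frame = base frame: x ahead of the robot, y to its left, z up, the work surface at z = 0. Lengths are in mm, angles in degrees, forces in N, time in s.
With the tool pointing down it reaches from about 400 to 900 mm from the base axis. Payload 5.5 kg.
Tool frame: the origin (TCP) lies on the front face of the gripper's body, between the roots of the fingers; the fingertips stand 66 mm ahead of it and the grasp point (between the pads) lies robot.hold_point_z ahead of it (robot.hold_point_z is the distance from the TCP to the grasp point, in mm); z points along the fingers, y is the line along which they close (so a half turn about z gives the same grasp; the last joint's range is limited). The gripper opens to 92 mm and grips with 3 to 60 N. Pads are 19 mm wide; open, the fingers measure 130 mm over their backs; the gripper's body (75 mm by 190 mm) begins 47 mm behind the grasp point.
Start: joints at [-54.42, 28.699, -24.465, 88.831, 12.651, 65.22, -12.049], TCP at [227.604, 608.847, 292.229] pointing down, gripper open.
Joint ranges: [-164.97, 164.97], [-17.58, 116.51], [-87.97, 89.64], [11.32, 138.91], [-80.73, 260.73], [10.89, 115.49], [-147.41, 147.41]. Speed limits (degrees/s): [147.25, 147.25, 180, 180, 180, 180, 180].

## Interface

Orientations are given as a 3x3 rotation matrix whose columns are the frame's x, y, z axes.
In Python, from rig import robot gives the robot as it stands. The module is installed in compiled form; this text tells all that it offers.
- The arm moves only by the tool jog_arm, never from a script. Its arguments are lists of equal length, an entry for each row: "dr": the turn, a rotation vector about the tool's x, y, z in rad, a list of three; "xyz": the shift along the tool's x, y, z in m, a list of three; "fingers": the finger opening in m, from 0 to 0.0918. In form: {"dr": [[ax, ay, az], ...], "xyz": [[dx, dy, dz], ...], "fingers": [fingers, ...]}. A call has exactly 5 rows; each row shifts and turns the commanded pose from where the row before left it, along the tool's axes as they then stand; what a row does not reach is not made up. A row lasts 1/8 s, in which the tool goes at most 62.5 mm and 10.7 degrees, less where a joint would pass 70% of its speed; a pose out of reach is approached as far as the arm can. A call is refused whole if a number of a shift passes 0.0625 or a number of a turn 0.188, either way. A call with a gripper value outside its range is refused whole. The fingers move at their own pace and stop on an object; "grip_force" is the grip in N (left out, the last holds). Time passes only in rows, so rows that do not move let the fingers close, or fill a call up. It gives the time, the measured TCP pose, the force, the opening and the grip force at its end, in the units of the state.
- robot.read_state(): the state, without advancing time (a new reading comes with each control period).
- robot.read_camera(name): name is "scene" or "top" or "wrist"; returns a dict with "img" (420x560x3 uint8, red, green, blue), "range_z" (420x560 float32, mm along the optical axis (not along the pixel's ray), 0 where there is no reading), "vfov" (degrees; the focal length in pixels is half the picture's height over the tangent of half this angle, whatever the lens; pixels are square), "cx", "cy" (the principal point, pixels), "R" (3x3) and "t" (3): a world point X has camera coordinates R X + t. Camera axes: x right, y down, z forward; pixel columns grow to the right and rows downward; lengths in mm; the calibration is good to about 2 mm. A picture is of the moment at which its call begins.
- robot.close_job(): hands the job in; it is judged then, once.
Trained networks look in a picture, given as the dict that the camera call returned (one of the last four; its "shot" number tells which), for a name from the list of things; names that differ only in an ending like _2 or _b are one class to them, and where a whole thing is asked for, a point or a joint stands for the part that bears it (a point fixed in the world has none). Each returns a list of dicts, best first, with "conf" (0 to 1); they miss things now and then, are a little off and sometimes report something else, mostly with a low value. They report only what shows in the picture. A call takes as long as a camera call.
- robot.look_for(picture, name): "at" ([column, row] in pixels, amid what is visible of it).
- robot.masks_of(picture, name): "mask" (420x560 bool, what is visible of it) and "at" ([column, row] in pixels, amid what is visible of it).
The state is a dict: "time_s": time; "joint_positions": joint angles; "qd": joint speeds; "joint_efforts": joint torques, N m; "tool_pos": TCP position; "orientation": TCP orientation; "wrist_force": force on the tool from outside, world axes, zero at the start; "ft_torque": the same for the moment, N m; "finger_gap": finger opening in mm; "grip_force": force on a finger pad.
Only numpy, scipy, OpenCV 4.12 (cv2) and the standard library are available. Lean on these libraries where they do the work, as an engineer would, in place of code of your own. Each camera call takes 0.05 s, during which the arm holds its last target. There are 200 camera calls.

## Working session

There is one attempt and no reset: what is moved stays moved. The work goes in short steps, Python scripts to look and compute and a tool call to move; the robot and the scene stay as the last step left them, time stands still between calls to the robot, and variables do not carry over. Pictures are saved under pics/ and viewed, at most 10 in all, crops included, and the job is handed in when it is done.

Besides the shell and the picture viewer there is one more tool, called after "Request:" as a command line: name --argument value ..., lists and objects as JSON in quotes. jog_arm: Moves the arm, as the interface text tells. Its arguments: {"type":"object","properties":{"dr":{"type":"array","items":{"type":"array","items":{"type":"number"}}},"xyz":{"type":"array","items":{"type":"array","items":{"type":"number"}}},"fingers":{"type":"array","items":{"type":"number"}},"grip_force":{"type":"number"}},"required":["dr","xyz","fingers"]}

```bash
mkdir -p pics; cat > h.py <<'E'
import numpy as np, cv2
from rig import robot
def cam(n): return robot.read_camera(n)
def cloud(p):
    f=210/np.tan(np.radians(p["vfov"]/2)); z=p["range_z"].astype(float)
    v,u=np.mgrid[0:420,0:560]
    c=np.stack([(u-p["cx"])*z/f,(v-p["cy"])*z/f,z],-1)
    w=(c-p["t"])@p["R"]; w[z==0]=np.nan
    return w
E
python3 - <<'E'
from h import *
s=robot.read_state(); print(s["time_s"],s["tool_pos"],np.round(s["orientation"],3).tolist(),s["finger_gap"],robot.hold_point_z)
ims=[]
for n in ("scene","top"):
    p=cam(n); w=cloud(p); ims.append(p["img"][:,:,::-1])
    print(n,"campos",np.round(-p["R"].T@p["t"]))
    for k in ("case","cover","press_pad","cam","cam_axis","slot","bearing","collar","thin_collar"):
        for d in robot.look_for(p,k)[:2]:
            c,r=map(int,d["at"]); print(k,round(d["conf"],2),c,r,np.round(w[r,c],0))
cv2.imwrite("pics/a.png",ims[0]);cv2.imwrite("pics/b.png",ims[1])
E
```

```text
0.0 [227.4834764  608.25145603 291.14041838] [[-0.937, 0.35, -0.001], [0.35, 0.937, -0.002], [0.0, -0.002, -1.0]] 91.6623759875898 46.699999999999996
scene campos [ -91. -609.  404.]
case 0.59 319 236 [ 607. -193.   43.]
cover 0.8 226 200 [nan nan nan]
cover 0.37 343 244 [ 671. -206.    8.]
press_pad 0.89 221 198 [481. -86. 123.]
cam 0.41 223 198 [484. -88. 122.]
slot 0.59 221 195 [600.  22.  70.]
bearing 0.87 341 244 [ 671. -202.    7.]
collar 0.52 218 201 [466. -93. 124.]
top campos [ 452. -159.  931.]
case 0.87 253 224 [ 529. -120.  111.]
cover 0.58 252 226 [ 526. -119.  110.]
press_pad 0.7 251 225 [ 528. -117.  108.]
cam 0.79 250 234 [ 511. -115.  114.]
cam_axis 0.78 251 240 [ 501. -117.  117.]
cam_axis 0.44 235 169 [651. -79.   9.]
slot 0.73 251 236 [ 508. -117.  116.]
bearing 0.88 295 160 [ 670. -201.    5.]
collar 0.63 260 163 [ 665. -130.   -1.]
thin_collar 0.83 240 163 [665. -89.   2.]
```

View pics/a.png

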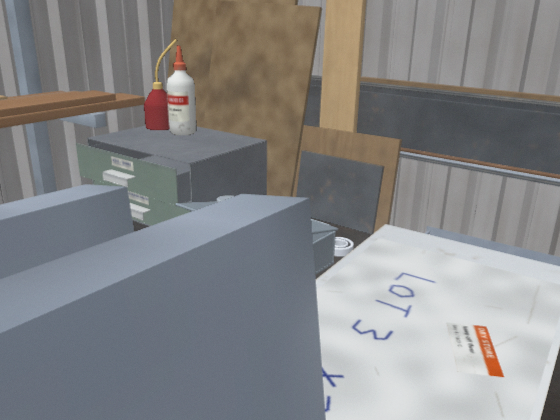

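View pics/b.png

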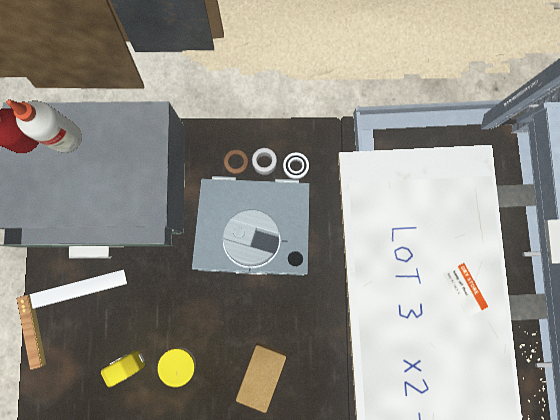

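The top view shows the case with the cam at (250,239), its slot pointing right at about (265,241), and the black pad at (295,259). The rings stand behind at row 162, with a cabinet to the left and a white box to the right. In the scene view a post hides most of the case.

```bash
python3 - <<'E'
from h import *
p=cam("top"); w=cloud(p)
def P(c,r): return np.round(w[r,c],1)
for n,c,r in [("cab",80,180),("cabFrontEdge",150,235),("cabR",165,120),("box",400,200),("box2",345,160),("box3",380,400),("bench",220,330),("bottle",50,130),("pad",295,259),("slotfloor",266,241),("camtop",235,250),("camtop2",250,220),("yel",176,367),("yel2",120,370),("brown",262,378),("case edges",200,230),("",300,200)]: print(n,c,r,P(c,r))
m=robot.masks_of(p,"cover"); 
for q in m[:3]: print(q["conf"],q["mask"].sum(),q["at"])
# cover surface
sel=np.zeros((420,560),bool); sel[182:205,205:303]=1; sel[205:268,290:303]=1; sel[205:266,200:215]=1
sel[245:272,284:306]=0
X=w[sel]; X=X[np.isfinite(X).all(1)]
for _ in range(4):
    A=np.c_[X[:,:2],np.ones(len(X))]; k=np.linalg.lstsq(A,X[:,2],rcond=None)[0]; e=X[:,2]-A@k; X=X[abs(e)<2.5*max(e.std(),.5)]
print("plane",k,e.std(),len(X),"tilt",np.degrees(np.arctan(np.hypot(*k[:2]))),"dir",np.degrees(np.arctan2(-k[1],-k[0])))
A=np.c_[w[...,0].ravel(),w[...,1].ravel(),np.ones(420*560)]@k
near=(abs(w[...,2].ravel()-A)<5).reshape(420,560); near[:170]=0;near[285:]=0;near[:,:185]=0;near[:,315:]=0
pts=w[near]; rc=cv2.minAreaRect(pts[:,:2].astype(np.float32)); print(rc, cv2.boxPoints(rc))
d=(w[...,2].ravel()-A).reshape(420,560); cm=(d>18)&(d<30); cm[:195]=0;cm[285:]=0;cm[:,:210]=0;cm[:,300:]=0
# disc: points on cam top; fit circle to hull
c=w[cm].astype(np.float32); print("cam",cm.sum(),cv2.minEnclosingCircle(c[:,:2]),c[:,2].mean())
cv2.imwrite("pics/c.png",cv2.resize(p["img"][160:290,170:330,::-1],None,fx=4.5,fy=4.5,interpolation=2))
E
```

```text
cab 80 180 [603.  172.6 151.7]
cabFrontEdge 150 235 [513.3  70.1  80.1]
cabR 165 120 [708.3  30.3 149.4]
box 400 200 [ 577.  -395.4   64.7]
box2 345 160 [ 653.3 -292.8   70.7]
box3 380 400 [ 216.5 -344.4   68.6]
bench 220 330 [331.8 -50.3   0.9]
bottle 50 130 [660.7 179.  250.9]
pad 295 259 [ 467.1 -194.5  102.8]
slotfloor 266 241 [ 499.6 -143.2   99.3]
camtop 235 250 [483.1 -89.6 121.8]
camtop2 250 220 [ 536.5 -115.1  110.2]
yel 176 367 [268.4  28.2  31.4]
yel2 120 370 [270.  123.4  61.5]
brown 262 378 [ 247.7 -133.1   32.6]
case edges 200 230 [521.2 -22.9  88.4]
 300 200 [ 577.3 -206.6   72.2]
0.95 10399 [252.4, 225.5]
plane [-2.44333903e-01  1.20373957e-02  2.17146525e+02] 1.3859274921174276 3622 tilt 13.746313031843002 dir -2.820463215440267
((535.3914184570312, -117.65787506103516), (206.2376251220703, 177.69839477539062), 87.05523681640625) [[ 441.362    -216.07605 ]
 [ 618.82574  -225.20499 ]
 [ 629.42084   -19.2397  ]
 [ 451.9571    -10.110764]]Traceback (most recent call last):
  File "<stdin>", line 19, in <module>
cv2.error: OpenCV(4.12.0) /io/opencv/modules/imgproc/src/shapedescr.cpp:201: error: (-215:Assertion failed) count >= 0 && (depth == CV_32F || depth == CV_32S) in function 'minEnclosingCircle'
```

Request:
jog_arm --dr '[[0,0,0],[0,0,0],[0,0,0],[0,0,0],[0,0,0]]' --xyz '[[-0.041,-0.0393,0],[-0.041,-0.0393,0],[-0.041,-0.0393,0],[-0.041,-0.0393,0],[-0.041,-0.0393,0]]' --fingers '[0,0,0,0,0]'

```text
time_s: 1.72
tool_pos: [351.6, 351.3, 292.5]
orientation: [[-0.937, 0.35, 0.001], [0.35, 0.937, 0.0], [-0.001, 0.001, -1.0]]
wrist_force: [1.3, 0.5, -0.3]
finger_gap: 46.4
grip_force: 0.0
```

Request:
jog_arm --dr '[[0,0,0],[0,0,0],[0,0,0],[0,0,0],[0,0,0]]' --xyz '[[-0.041,-0.0393,0],[-0.041,-0.0393,0],[-0.0273,-0.0491,0],[-0.0273,-0.0491,0],[-0.0273,-0.0491,0]]' --fingers '[0,0,0,0,0]'

```text
time_s: 2.35
tool_pos: [425.4, 82.3, 292.6]
orientation: [[-0.937, 0.35, 0.001], [0.35, 0.937, 0.0], [-0.001, 0.001, -1.0]]
wrist_force: [1.2, 0.2, -0.8]
finger_gap: 1.0
grip_force: 0.0
```

Request:
jog_arm --dr '[[0,0,0],[0,0,0],[0,0,0],[0,0,0],[0,0,0]]' --xyz '[[-0.0273,-0.0491,0],[-0.0273,-0.0491,0],[-0.0273,-0.0491,0],[-0.0273,-0.0491,0],[-0.0273,-0.0491,0]]' --fingers '[0,0,0,0,0]'

```text
time_s: 2.98
tool_pos: [467.4, -195.4, 292.6]
orientation: [[-0.937, 0.35, 0.001], [0.35, 0.937, -0.0], [-0.001, 0.0, -1.0]]
wrist_force: [0.3, 0.8, 0.4]
finger_gap: 0.3
grip_force: 0.0
```

Request:
jog_arm --dr '[[0,0,-0.153],[0,0,-0.153],[0,0,0],[0,0,0],[0,0,0]]' --xyz '[[0,0,0],[0,0,0.02],[0,0,0.04],[0,0,0],[0,0,0]]' --fingers '[0,0,0,0,0]'

```text
time_s: 3.6
tool_pos: [467.6, -193.9, 233.2]
orientation: [[-0.999, 0.052, 0.001], [0.052, 0.999, -0.0], [-0.001, -0.0, -1.0]]
wrist_force: [-0.0, 0.2, -0.1]
finger_gap: 0.6
grip_force: 0.0
```

```bash
python3 - <<'E'
from h import *
s=robot.read_state(); print(s["time_s"],s["tool_pos"],np.round(s["orientation"],3).tolist(),s["joint_positions"],s["finger_gap"])
p=cam("wrist"); w=cloud(p); print(np.round(-p["R"].T@p["t"]))
for k in ("press_pad","cam_axis","slot"):
    for d in robot.look_for(p,k)[:2]:
        c,r=map(int,d["at"]); print(k,round(d["conf"],2),c,r,np.round(w[r,c],1))
cv2.imwrite("pics/d.png",p["img"][:,:,::-1])
E
```

```text
3.6 [ 467.64219179 -193.89962376  233.21673959] [[-0.999, 0.052, 0.001], [0.052, 0.999, -0.0], [-0.001, -0.0, -1.0]] [ 16.76115219  16.36865345   3.17658548 113.32356288  -1.16184817
  50.28811679 107.5829442 ] 0.5979917502295996
[ 398. -190.  325.]
press_pad 0.79 445 229 [ 467.4 -101.1  125.6]
cam_axis 0.8 430 245 [ 477.7 -107.8  122.6]
slot 0.66 431 243 [ 476.6 -107.2  122.3]
```

View pics/d.png

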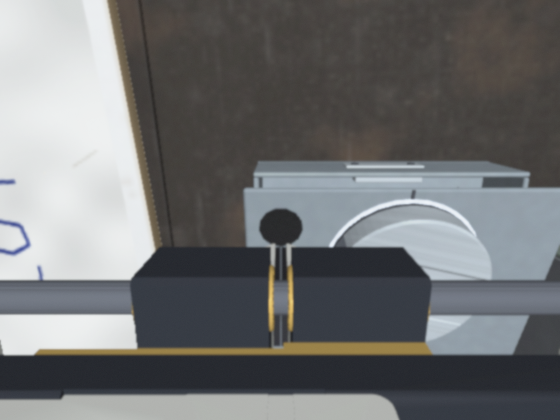

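The wrist view (up = toward the robot) shows the pad at (281,226), in line with the closed fingers, and the cam at about (410,265). The network's pad hit at (445,229) lies on the cam, so it is wrong.

```bash
python3 - <<'E'
from h import *
p=cam("wrist"); w=cloud(p)
g=p["img"].astype(int).sum(2); m=(g<120)&(w[...,2]>90)&(w[...,2]<115); m[:200]=0; m[246:]=0; m[:,:255]=0; m[:,310:]=0
print(m.sum(), w[226,281], np.nanmin(w[m],0),np.nanmax(w[m],0),np.nanmedian(w[m],0))
E
```

```text
1 [ 468.81594436 -193.51479559  102.37833364] [ 458.44015986 -193.59952358  104.5840918 ] [ 458.44015986 -193.59952358  104.5840918 ] [ 458.44015986 -193.59952358  104.5840918 ]
```

Request:
jog_arm --dr '[[0,0,0],[0,0,0],[0,0,0],[0,0,0],[0,0,0]]' --xyz '[[-0.002,0,0.03],[0,0,0.025],[0,0,0.01],[0,0,0.006],[0,0,0.006]]' --fingers '[0,0,0,0,0]'

```text
time_s: 4.47
tool_pos: [469.7, -194.1, 155.8]
orientation: [[-0.999, 0.052, 0.001], [0.052, 0.999, -0.0], [-0.001, -0.0, -1.0]]
wrist_force: [-1.4, -0.6, 2.2]
finger_gap: 0.6
grip_force: 0.9
```

Request:
jog_arm --dr '[[0,0,0],[0,0,0],[0,0,0],[0,0,0],[0,0,0]]' --xyz '[[0,0,0.004],[0,0,0.004],[0,0,0.003],[0,0,0.003],[0,0,0.002]]' --fingers '[0,0,0,0,0]'

```text
time_s: 5.1
tool_pos: [469.0, -193.9, 139.0]
orientation: [[-0.999, 0.052, -0.0], [0.052, 0.999, 0.0], [0.0, 0.0, -1.0]]
wrist_force: [-1.3, -0.6, 1.2]
finger_gap: 0.4
grip_force: 0.7
```

Request:
jog_arm --dr '[[0,0,0],[0,0,0],[0,0,0],[0,0,0],[0,0,0]]' --xyz '[[0,0,0.002],[0,0,0.0015],[0,0,0.001],[0,0,0.001],[0,0,0]]' --fingers '[0,0,0,0,0]'

```text
time_s: 5.72
tool_pos: [469.3, -193.8, 133.6]
orientation: [[-0.999, 0.052, 0.0], [0.052, 0.999, 0.0], [-0.0, 0.0, -1.0]]
wrist_force: [-0.4, 0.1, 0.4]
finger_gap: 0.3
grip_force: 0.0
```

Request:
jog_arm --dr '[[0,0,0],[0,0,0],[0,0,0],[0,0,0],[0,0,0]]' --xyz '[[0,0,0.0005],[0,0,0.0005],[0,0,0.0005],[0,0,0.0005],[0,0,0]]' --fingers '[0,0,0,0,0]'

```text
time_s: 6.35
tool_pos: [469.4, -193.8, 132.7]
orientation: [[-0.999, 0.052, 0.001], [0.052, 0.999, 0.0], [-0.001, 0.0, -1.0]]
wrist_force: [-3.2, 1.3, 10.9]
finger_gap: 0.6
grip_force: 5.4
```

Request:
jog_arm --dr '[[0,0,0],[0,0,0],[0,0,0],[0,0,0],[0,0,0]]' --xyz '[[0,0,0.0005],[0,0,0.0005],[0,0,0],[0,0,0],[0,0,0]]' --fingers '[0,0,0,0,0]'

```text
time_s: 6.98
tool_pos: [469.4, -193.8, 132.6]
orientation: [[-0.999, 0.052, 0.001], [0.052, 0.999, 0.0], [-0.001, 0.0, -1.0]]
wrist_force: [-6.7, 2.2, 20.1]
finger_gap: 0.7
grip_force: 9.9
```

Request:
jog_arm --dr '[[0,0,0],[0,0,0],[0,0,0],[0,0,0],[0,0,0]]' --xyz '[[0,0,-0.01],[0.015,-0.01,-0.05],[0.06,0,-0.01],[0.06,0,-0.01],[0,0,0]]' --fingers '[0,0,0,0,0]'

```text
time_s: 7.6
tool_pos: [329.3, -196.4, 210.7]
orientation: [[-0.998, 0.055, -0.002], [0.055, 0.998, 0.001], [0.002, 0.001, -1.0]]
wrist_force: [0.9, 0.2, 0.3]
finger_gap: 0.4
grip_force: 0.0
```

```bash
python3 - <<'E'
from h import *
s=robot.read_state(); print(s["time_s"],s["tool_pos"],s["wrist_force"])
p=cam("top"); w=cloud(p)
sel=np.zeros((420,560),bool); sel[184:205,207:300]=1; sel[205:260,292:302]=1; sel[205:260,202:214]=1
sel[245:272,280:306]=0
X=w[sel]; X=X[np.isfinite(X).all(1)&(abs(X[:,2]-65)<12)]
k=np.linalg.lstsq(np.c_[X[:,:2],np.ones(len(X))],X[:,2],rcond=None)[0]; print("plane",k,len(X),np.median(X[:,2]))
z=w[...,2]; cm=(z>80)&(z<97); cm[:190]=0;cm[285:]=0;cm[:,:205]=0;cm[:,300:]=0
n,l,st,ct=cv2.connectedComponentsWithStats(cm.astype(np.uint8)); i=1+st[1:,4].argmax(); c=w[l==i]
print("cam",len(c),st[i],cv2.minEnclosingCircle(c[:,:2].astype(np.float32)),np.median(c[:,2]))
fl=(z>65.5)&(z<77)
cov=(abs(z-65)<8); cov[:170]=0;cov[285:]=0;cov[:,:185]=0;cov[:,315:]=0
n,l,st,ct=cv2.connectedComponentsWithStats(cov.astype(np.uint8)); i=1+st[1:,4].argmax()
print(cv2.minAreaRect(w[l==i][:,:2].astype(np.float32)))
cv2.imwrite("pics/e.png",cv2.resize(p["img"][160:290,170:330,::-1],None,fx=4.5,fy=4.5,interpolation=2))
for a in (p,cam("wrist")):
  ww=cloud(a)
  for kk in ("press_pad","cam_axis","slot"):
    for d in robot.look_for(a,kk)[:2]:
        cc,r=map(int,d["at"]); print(kk,round(d["conf"],2),cc,r,np.round(ww[r,cc],1))
E
```

```text
7.6 [ 329.29273345 -196.38442058  210.71984259] [0.85112207 0.15969418 0.2773204 ]
plane [-1.07127157e-03  7.84291721e-04  6.55588938e+01] 3001 64.88504857646954
cam 1888 [ 224  215   55   55 1888] ((499.20654296875, -116.03590393066406), 50.0636100769043) 88.12647652014897
((532.8095703125, -117.66578674316406), (206.18234252929688, 183.47000122070312), 87.0576400756836)
press_pad 0.77 253 225 [ 529.4 -119.5   89.9]
cam_axis 0.68 252 245 [ 493.3 -117.4   85.9]
slot 0.82 253 241 [ 500.5 -119.3   87.7]
press_pad 0.84 499 350 [449.3 -35.2  54.8]
```

View pics/e.png

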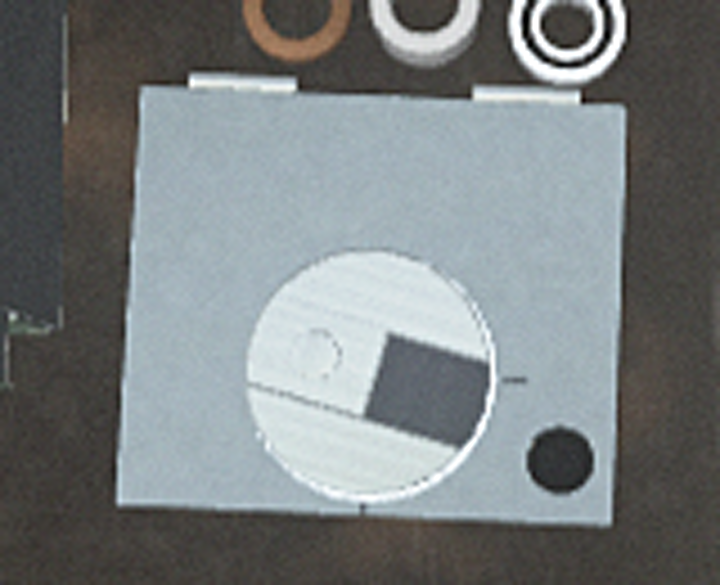

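The cover lies flat (top about z 65). The slot already points about 15° clockwise of the right tick at (515,380), so I'll measure its axis before inserting.

```bash
python3 - <<'E'
from h import *
p=cam("top"); w=cloud(p); s=p["img"].astype(int).sum(2)
f=210/np.tan(np.radians(p["vfov"]/2))
def onz(uv,z):
    d=(np.c_[(uv[:,0]-p["cx"])/f,(uv[:,1]-p["cy"])/f,np.ones(len(uv))])@p["R"]; o=-p["R"].T@p["t"]
    return (o+d*((z-o[2])/d[:,2])[:,None])[:,:2]
m=np.zeros((420,560),np.uint8); m[225:265,245:282]=(s[225:265,245:282]<300)
n,l,st,ct=cv2.connectedComponentsWithStats(m); i=1+st[1:,4].argmax(); ys,xs=np.where(l==i); print(st[i])
for z in (70,88):
    q=onz(np.c_[xs,ys].astype(float),z); r=cv2.minAreaRect(q.astype(np.float32)); print(z,r,q.mean(0)); print(cv2.boxPoints(r))
# disc rim: bright pixels hull on z=88
m=np.zeros((420,560),np.uint8); m[212:274,222:284]=s[212:274,222:284]>620
q=onz(np.argwhere(m)[:,::-1].astype(float),88); print("disc",cv2.minEnclosingCircle(q.astype(np.float32)))
# pad
m=np.zeros((420,560),np.uint8); m[250:275,283:306]=s[250:275,283:306]<200
print("pad",onz(np.argwhere(m)[:,::-1].astype(float),67).mean(0))
E
```

```text
[251 235  28  24 173]
70 ((490.7133483886719, -141.0936737060547), (45.250221252441406, 33.78789138793945), 73.26677703857422) [ 490.29888195 -142.56322723]
[[ 468.02063  -157.89671 ]
 [ 500.3778   -167.62477 ]
 [ 513.40607  -124.290634]
 [ 481.0489   -114.56258 ]]
88 ((489.89678955078125, -141.47406005859375), (44.304603576660156, 33.081825256347656), 73.26675415039062) [ 489.49098373 -142.91290369]
[[ 467.67828 -157.92595]
 [ 499.35925 -167.45073]
 [ 512.1153  -125.02217]
 [ 480.43433 -115.49739]]
disc ((496.52880859375, -117.72806549072266), 50.911685943603516)
pad [ 462.35305699 -194.35589094]
```

Request:
jog_arm --dr '[[0,0,0],[0,0,0],[0,0,0],[0,0,0.1185],[0,0,0.1185]]' --xyz '[[-0.0528,0.0207,0],[-0.0528,0.0207,0],[-0.0527,0.0206,0],[0,0,0],[0,0,0]]' --fingers '[0,0,0,0,0]'

```text
time_s: 8.68
tool_pos: [495.8, -142.4, 209.8]
orientation: [[-0.958, 0.287, -0.001], [0.287, 0.958, 0.0], [0.001, -0.0, -1.0]]
wrist_force: [-0.5, -0.4, 0.3]
finger_gap: 0.3
grip_force: 0.0
```

Request:
jog_arm --dr '[[0,0,0],[0,0,0],[0,0,0],[0,0,0],[0,0,0]]' --xyz '[[0,0,0.03],[0,0,0.015],[0,0,0],[0,0,0],[0,0,0]]' --fingers '[0,0,0,0,0]'

```text
time_s: 9.3
tool_pos: [495.7, -143.3, 166.6]
orientation: [[-0.959, 0.285, 0.002], [0.285, 0.959, -0.0], [-0.002, 0.0, -1.0]]
wrist_force: [-0.5, -0.0, -0.7]
finger_gap: 0.3
grip_force: 0.0
```

```bash
python3 - <<'E'
from h import *
s=robot.read_state(); print(s["time_s"],s["tool_pos"],np.round(s["orientation"],3).tolist(),s["wrist_force"])
R=np.array(s["orientation"]);t=np.array([490.7,-142.9,0])-s["tool_pos"]; print("need in tool",R.T@t)
cv2.imwrite("pics/f.png",cam("wrist")["img"][:,:,::-1])
E
```

```text
9.3 [ 495.68234292 -143.33377871  166.55606769] [[-0.959, 0.285, 0.002], [0.285, 0.959, -0.0], [-0.002, 0.0, -1.0]] [-0.48184373 -0.010771   -0.67080084]
need in tool [  5.16038833  -1.02949299 166.54802949]
```

View pics/f.png

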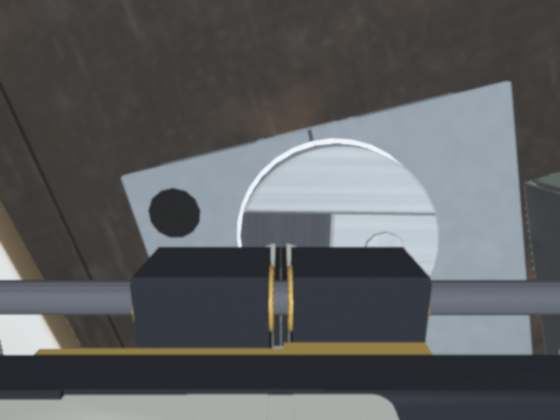

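The slot's axis lines up with the tool's y: its near wall is at row 212 and its inner end at column 333. I need about 5 mm toward the robot, then straight down.

Request:
jog_arm --dr '[[0,0,0],[0,0,0],[0,0,0],[0,0,0],[0,0,0]]' --xyz '[[0.005,-0.001,0],[0,0,0],[0,0,0.006],[0,0,0.004],[0,0,0]]' --fingers '[0,0,0,0,0]'

```text
time_s: 9.98
tool_pos: [489.7, -142.5, 155.1]
orientation: [[-0.959, 0.285, -0.001], [0.285, 0.959, 0.0], [0.001, -0.0, -1.0]]
wrist_force: [-0.3, -0.7, -0.2]
finger_gap: 0.4
grip_force: 0.0
```

```bash
python3 - <<'E'
from h import *
s=robot.read_state(); R=np.array(s["orientation"]); print(s["time_s"],s["tool_pos"])
p=cam("wrist"); w=cloud(p); q=(w-s["tool_pos"])@R   # tool coords
z=w[...,2]
fl=(z>64)&(z<76)&(abs(q[...,0])<45)&(abs(q[...,1])<21)
print("floor seen",fl.sum(),"tool x",np.percentile(q[fl][:,0],[2,50,98]) if fl.any() else "")
for c in (255,270,290,305):
    print(c,[(r,round(float(q[r,c,0])),round(float(q[r,c,1])),round(float(z[r,c]))) for r in range(185,248,6)])
E
```

```text
9.975 [ 489.65057791 -142.5174235   155.08839752]
floor seen 2491 tool x [ 3.41285438 21.50688788 44.62502224]
255 [(185, 34, -13, 64), (191, 30, -13, 63), (197, 28, -13, 65), (203, 25, -13, 65), (209, 27, -11, 84), (215, 25, -11, 88), (221, 22, -11, 87), (227, 19, -11, 87), (233, 10, -13, 70), (239, 7, -13, 70), (245, 4, -13, 69)]
270 [(185, 34, -5, 65), (191, 34, -5, 82), (197, 33, -4, 88), (203, 30, -5, 88), (209, 27, -5, 87), (215, 24, -5, 86), (221, 22, -5, 87), (227, 19, -5, 86), (233, 10, -5, 70), (239, 7, -5, 70), (245, 12, -5, 91)]
290 [(185, 38, 4, 88), (191, 36, 4, 88), (197, 33, 4, 87), (203, 30, 4, 88), (209, 28, 4, 88), (215, 25, 4, 88), (221, 22, 4, 87), (227, 19, 4, 87), (233, 10, 5, 69), (239, 7, 5, 70), (245, 12, 4, 91)]
305 [(185, 38, 11, 87), (191, 36, 11, 88), (197, 33, 11, 88), (203, 30, 11, 87), (209, 27, 11, 87), (215, 25, 11, 87), (221, 22, 11, 88), (227, 19, 11, 87), (233, 10, 12, 70), (239, 7, 12, 69), (245, 4, 12, 69)]
```

Request:
jog_arm --dr '[[0,0,0],[0,0,0],[0,0,0],[0,0,0],[0,0,0]]' --xyz '[[0,0,0.005],[0,0,0.005],[0,0,0.004],[0.004,0,0],[0.003,0,0]]' --fingers '[0,0,0,0,0]'

```text
time_s: 10.65
tool_pos: [484.9, -141.1, 142.2]
orientation: [[-0.959, 0.285, 0.004], [0.285, 0.959, -0.001], [-0.004, 0.0, -1.0]]
wrist_force: [7.0, -1.9, -3.3]
finger_gap: 0.5
grip_force: 3.3
```

Request:
jog_arm --dr '[[0,0,0.1],[0,0,0.1],[0,0,0.1],[0,0,0.1],[0,0,0.1]]' --xyz '[[0.0028,0.0008,0],[0.0028,0.0008,0],[0.0028,0.0008,0],[0.0028,0.0008,0],[0.0028,0.0008,0]]' --fingers '[0,0,0,0,0]'

```text
time_s: 11.28
tool_pos: [474.7, -131.3, 142.5]
orientation: [[-0.702, 0.712, 0.005], [0.712, 0.702, -0.001], [-0.004, 0.002, -1.0]]
wrist_force: [4.0, -1.7, -3.0]
finger_gap: 0.4
grip_force: 2.3
```

```bash
cat > st.py <<'E'
from h import *
s=robot.read_state(); R=np.array(s["orientation"]); d=(np.array([498.8,-116.1,0])-s["tool_pos"])@R
print(s["time_s"],np.round(s["tool_pos"],1),"axis in tool",np.round(d,1),"turn left deg",round(np.degrees(np.arctan2(R[1,1],R[0,1]))+2.94,1),"F tool",np.round(np.array(s["wrist_force"])@R,1),"j7",s["joint_positions"][6])
E
python3 st.py
```

```text
11.275 [ 474.7 -131.3  142.5] axis in tool [ -5.5  27.6 142.6] turn left deg 47.5 F tool [-4.   1.6  3. ] j7 62.50424563136837
```

Request:
jog_arm --dr '[[0,0,0.1],[0,0,0.1],[0,0,0.1],[0,0,0.1],[0,0,0.1]]' --xyz '[[0.0029,0.0008,0],[0.0029,0.0008,0],[0.0029,0.0008,0],[0.0029,0.0008,0],[0.0029,0.0008,0]]' --fingers '[0,0,0,0,0]'

```text
time_s: 11.9
tool_pos: [470.0, -117.7, 142.6]
orientation: [[-0.275, 0.962, 0.004], [0.962, 0.275, -0.002], [-0.003, 0.004, -1.0]]
wrist_force: [3.2, -3.8, -1.9]
finger_gap: 0.2
grip_force: 2.3
```

```bash
python3 st.py
```

```text
11.9 [ 470.  -117.7  142.6] axis in tool [ -5.9  27.6 142.7] turn left deg 18.9 F tool [-4.6  2.   2. ] j7 36.3296490457146
```

Request:
jog_arm --dr '[[0,0,0.1],[0,0,0.1],[0,0,0.08],[0,0,0.03],[0,0,0]]' --xyz '[[0.0029,0.0008,0],[0.0029,0.0008,0],[0.0023,0.0006,0],[0.001,0,0],[0,0,0]]' --fingers '[0,0,0,0,0]'

```text
time_s: 12.52
tool_pos: [470.4, -108.5, 142.6]
orientation: [[0.029, 1.0, 0.004], [1.0, -0.029, -0.002], [-0.002, 0.004, -1.0]]
wrist_force: [2.8, -4.3, 0.4]
finger_gap: 0.1
grip_force: 2.1
```

```bash
python3 st.py
```

```text
12.525 [ 470.4 -108.5  142.6] axis in tool [ -6.5  28.1 142.7] turn left deg 1.3 F tool [-4.2  2.9 -0.3] j7 20.19726846050232
```

Near the stop; push gently until the force rises.

Request:
jog_arm --dr '[[0,0,0.02],[0,0,0],[0,0,0],[0,0,0],[0,0,0]]' --xyz '[[0.001,0,0],[0.0005,0,0],[0.0005,0,0],[0.0005,0,0],[0,0,0]]' --fingers '[0,0,0,0,0]'

```text
time_s: 13.15
tool_pos: [470.7, -106.8, 142.6]
orientation: [[0.049, 0.999, 0.005], [0.999, -0.049, -0.003], [-0.003, 0.005, -1.0]]
wrist_force: [4.0, -5.9, -0.8]
finger_gap: 0.5
grip_force: 2.9
```

```bash
python3 st.py
```

```text
13.15 [ 470.7 -106.8  142.6] axis in tool [ -7.6  27.9 142.8] turn left deg 0.1 F tool [-5.7  4.3  0.8] j7 18.926353979274673
```

Request:
jog_arm --dr '[[0,0,0],[0,0,0],[0,0,0],[0,0,0],[0,0,0]]' --xyz '[[0.0005,0,0],[0.0005,0,0],[0.0005,0,0],[0.0005,0,0],[0,0,0]]' --fingers '[0,0,0,0,0]'

```text
time_s: 13.78
tool_pos: [470.7, -106.5, 142.7]
orientation: [[0.051, 0.999, 0.005], [0.999, -0.051, -0.005], [-0.004, 0.005, -1.0]]
wrist_force: [3.4, -10.8, -1.5]
finger_gap: 0.6
grip_force: 5.1
```

```bash
python3 st.py
```

```text
13.775 [ 470.7 -106.5  142.7] axis in tool [ -7.6  27.8 142.9] turn left deg 0.0 F tool [-10.6   3.9   1.6] j7 18.67300304892149
```

It has stalled and the force is rising, so this is the stop. One small extra push, then back off and up.

Request:
jog_arm --dr '[[0,0,0],[0,0,0],[0,0,0],[0,0,0],[0,0,0]]' --xyz '[[0.0005,0,0],[0.0005,0,0],[0,0,0],[-0.006,0,0],[-0.005,0,0]]' --fingers '[0,0,0,0,0]'

```text
time_s: 14.4
tool_pos: [468.0, -112.3, 141.6]
orientation: [[0.048, 0.999, -0.001], [0.999, -0.048, 0.001], [0.001, -0.001, -1.0]]
wrist_force: [-0.5, 0.2, 0.8]
finger_gap: 0.4
grip_force: 0.0
```

```bash
python3 st.py
```

```text
14.4 [ 468.  -112.3  141.6] axis in tool [ -2.4  31.1 141.6] turn left deg 0.2 F tool [ 0.2 -0.6 -0.8] j7 19.97440691455799
```

Request:
jog_arm --dr '[[0,0,0],[0,0,0],[0,0,0],[0,0,0],[0,0,0]]' --xyz '[[0,0,-0.03],[0,0,-0.05],[0,-0.055,-0.01],[0,-0.055,0],[0,0,0]]' --fingers '[0,0,0,0,0]'

```text
time_s: 15.02
tool_pos: [353.7, -106.2, 230.8]
orientation: [[0.048, 0.999, -0.004], [0.999, -0.048, 0.003], [0.003, -0.004, -1.0]]
wrist_force: [1.2, 0.2, 0.1]
finger_gap: 0.4
grip_force: 0.0
```

```bash
python3 st.py; python3 - <<'E'
from h import *
p=cam("top"); w=cloud(p); s=p["img"].astype(int).sum(2)
sel=np.zeros((420,560),bool); sel[184:205,207:300]=1; sel[205:240,292:302]=1; sel[205:240,202:214]=1
X=w[sel]; X=X[np.isfinite(X).all(1)&(abs(X[:,2]-65)<12)]
print(np.linalg.lstsq(np.c_[X[:,:2],np.ones(len(X))],X[:,2],rcond=None)[0])
m=np.zeros((420,560),np.uint8); a=(slice(235,272),slice(230,275)); m[a]=s[a]<300
n,l,st,ct=cv2.connectedComponentsWithStats(m); i=1+st[1:,4].argmax(); q=w[l==i]; print(st[i],cv2.minAreaRect(q[np.isfinite(q).all(1)][:,:2].astype(np.float32)))
cv2.imwrite("pics/g.png",cv2.resize(p["img"][160:290,170:330,::-1],None,fx=4.5,fy=4.5,interpolation=2))
E
```

```text
15.025 [ 353.7 -106.2  230.8] axis in tool [ -3.6 146.4 230.2] turn left deg 0.2 F tool [ 0.2  1.2 -0.1] j7 11.908100121792774
[-7.39210539e-04  7.58231455e-04  6.53785384e+01]
[241 245  20  25 297] ((471.60711669921875, -113.87535858154297), (35.084285736083984, 43.22325134277344), 86.4278564453125)
```

View pics/g.png

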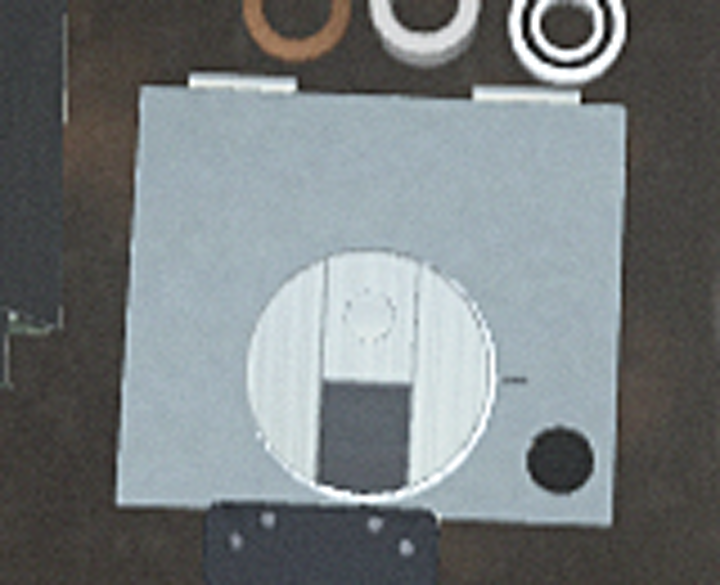

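The picture shows the slot (365,435) pointing squarely at the free edge, the cover flat, the three rings where they were and the gripper clear.

```bash
python3 -c "
from rig import robot
print(robot.close_job())"
```

```text
the job is handed in; nothing more can be done
None
```

The cover is pressed fully shut and the cam turned clockwise to its stop with the slot facing the free edge; the bearing and collars were not touched, and the job was handed in at about 15 s.

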